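Let down the sprung hand winder on the tailor's table

TASK

Let down the spring of the hand winder on the sewing table. The red pawl is hooked in the ratchet wheel, so first wind the crank on a little (counter-clockwise seen from above) to take it off the tooth, then flick the pawl gently off the wheel so that it snaps over and stays off, never forcing it. Then ease the crank slowly back by hand (clockwise) until its arm rests against the rubber stop pad and presses it in a little without squashing it flat, let go of it, and leave the things lying around undisturbed.

Things in the scene. Friction and masses are not known exactly. Their poses are not given: they have to be found in the camera images.
- winder: fixed grey winder plate 170 x 280 x 12 mm, reaching +-85 mm in x, -170 to +110 mm in y; origin at table height on the drum's vertical axis. On the axis: toothed ratchet wheel 84 mm across (50 to 64 mm high), hub up to 82 mm, steel crank arm 18 mm wide, 70 to 80 mm high, 84 mm long. Red pawl on the -y side; blue stop with black rubber pad on the +x/+y side, 60 mm from the axis, top at 79 mm
- crank_knob (a point): middle of the black upright crank knob: round post 22 mm in diameter, from 82 to 125 mm above the table (this point at 104 mm), 75 mm from the drum's axis. The knob spins freely on its pin, so it can be held firmly while it is led round
- pawl_post (a point): centre of the top of the red upright finger post on the pawl's tail: 12 mm in diameter, top 84 mm above the table; the flat tail lies below 62 mm. The post is 50 mm from the pawl's pivot, which lies at (15, -78) mm in the winder's frame. To disengage, push the post towards the winder's -x: it travels 21 mm in an arc, clockwise from above about the pivot
- drum (a joint): angle of drum and crank, rad, counter-clockwise from above (winding) positive; seen from the axis the knob lies at 0.593 rad + this value from the winder's +x. With the pawl hooked it stands at 2.20 to 2.24; from 2.35 on the pawl is free of the tooth's hook; wound end stop at 2.70. A drag brake holds it where it is left. Leading the knob takes about 12 N when winding, 6 to 8 N when letting back
- pawl (a joint): angle of the pawl, rad: 0 fully in the wheel, 0.42 fully off. Its over-centre spring throws it to the nearer end from about 0.2. A free pawl needs about 3 to 4 N at the post; one still hooked is jammed and must not be forced: a push of 15 N harms it
- stop_pad (a joint): how far the rubber stop pad is pressed in, rad about the drum's axis: 0 untouched, 0.1 squashed flat (6 mm). The stop is clamped somewhere such that the crank arm meets the pad at a drum angle of 0.35 to 0.85, to be found by feel. Pressed in, it adds about 1.1 N at the knob per 0.01 rad
- thread_cone: bystander: orange cone of thread, 56 mm wide, 74 mm tall; origin under its centre
- bobbin_tin: bystander: round brass tin, 60 mm wide, 45 mm tall; origin under its centre
- chalk_box: bystander: blue box of tailor's chalk, 55 x 40 x 30 mm; origin under its centre

How it is judged:
By the outcome, as a careful person would: the job done as asked, in the order asked, and still so for the second after the job is handed in, with the robot touching nothing.
It also fails if it takes over 72 s, if anything falls off the work surface, if the arm or the gripper's body presses on something with over 40 N, if the wrist force passes 120 N, or if a joint passes its speed limit or range.

ROBOT

A 6-joint arm with a two-finger parallel gripper is mounted at the origin on the work surface. World frame = base frame: x ahead of the robot, y to its left, z up, the work surface at z = 0. Lengths are in m, angles in degrees, forces in N, time in s.
With the tool pointing down it reaches from about 0.3 to 0.75 m from the base axis. Payload 8.5 kg.
Tool frame: the origin (TCP) lies between the finger pads; the fingertips stand env.finger_overhang ahead of it and the grasp point (between the pads) lies 2 mm behind it (env.finger_overhang is the distance from the TCP to the fingertips, in m); z points along the fingers, y is the line along which they close (so a half turn about z gives the same grasp; the last joint's range is limited). The gripper opens to 85 mm and grips with 20 to 120 N. Pads are 22 mm wide; open, the fingers measure 114 mm over their backs; the gripper's body (76 mm by 85 mm) begins 54 mm behind the grasp point. The pads swing forward as they close: fully open they stand 13 mm farther back than shut.
Start: joints at [53.325, 21.807, 74.336, -0, 83.858, -12.336], TCP at [0.227, 0.501, 0.248] pointing down, gripper open.
Joint ranges: [-178.18, 178.18], [-50.72, 133.34], [12.68, 142.11], [-81.47, 261.47], [9.98, 163.14], [-165.26, 165.26]. Speed limits (degrees/s): [136.94, 136.94, 180, 180, 180, 180].

INTERFACE

Orientations are given as a 3x3 rotation matrix whose columns are the frame's x, y, z axes.
In Python, from rig import env gives the robot as it stands. The module is installed in compiled form; this text tells all that it offers.
- The arm moves only by the tool jog_arm, never from a script. Its arguments are lists of equal length, an entry for each row: "hand": the finger opening in m, from 0 to 0.0854; "travel": the shift along the world's x, y, z in m, a list of three; "yaw": the turn about the world's z in rad. A call has exactly 5 rows; each row shifts and turns the commanded pose from where the row before left it; what a row does not reach is not made up. A row lasts 1/8 s, in which the tool goes at most 62.5 mm and 10.7 degrees, less where a joint would pass 70% of its speed; a pose out of reach is approached as far as the arm can. A call is refused whole if a number of a shift passes 0.0625 or a number of a turn 0.188, either way. A call with a gripper value outside its range is refused whole. The fingers move at their own pace and stop on an object; "grip_force" is the grip in N (left out, the last holds). Time passes only in rows, so rows that do not move let the fingers close, or fill a call up. It gives the time, the measured TCP pose, the force, the opening and the grip force at its end, in the units of the state.
- env.observe(): the state, without advancing time (a new reading comes with each control period).
- env.get_image(name): name is "side" or "top" or "wrist"; returns the picture (384x512x3 uint8, red, green, blue); there is no depth.
- env.calibration(name): a dict with "fx", "fy", "cx", "cy" (pixels), "k1" (the pictures are not rectified: a ray, as slopes to the right and down, at radius r is drawn at 1 + k1 r^2 times it, then the intrinsics apply), "position" and "rotation" of the camera in the world; the wrist camera has in their place "hand_eye" (4x4, takes a point from camera to tool coordinates, whose origin is the TCP and whose axes are the flange's). Camera axes: x right, y down, z forward; pixel columns grow to the right and rows downward; lengths in m; the calibration is good to about 2 mm. A picture is of the moment at which its call begins: read the wrist's pose just before it. calibration takes no time and is no camera call.
- env.close_job(): hands the job in; it is judged then, once.
The state is a dict: "time_s": time; "q": joint angles; "qvel": joint speeds; "joint_efforts": joint torques, N m; "position": TCP position; "tool_rot": TCP orientation; "ft_force": force on the tool from outside, world axes, zero at the start; "wrist_torque": the same for the moment, N m; "grip_width": finger opening in m; "gripper_force": force on a finger pad.
Only numpy, scipy, OpenCV 4.12 (cv2) and the standard library are available. Lean on these libraries where they do the work, as an engineer would, in place of code of your own. Each camera call takes 0.05 s, during which the arm holds its last target. There are 200 camera calls.

## Working session

There is one attempt and no reset: what is moved stays moved. The work goes in short steps, Python scripts to look and compute and a tool call to move; the robot and the scene stay as the last step left them, time stands still between calls to the robot, and variables do not carry over. Pictures are saved under pics/ and viewed, at most 10 in all, crops included, and the job is handed in when it is done.

Besides the shell and the picture viewer there is one more tool, called after "Request:" as a command line: name --pt "numbers of a row" for each row, then --argument value for the rest. jog_arm: Moves the arm, as the interface text tells. Its arguments: {"type":"object","properties":{"hand":{"type":"array"},"travel":{"type":"array"},"yaw":{"type":"array"},"grip_force":{"type":"number"}},"required":["hand","travel","yaw"]}

```bash
mkdir -p pics; python3 - <<'E'
from rig import env
import cv2,numpy as np
for n in("top","side"):
    im=env.get_image(n); cv2.imwrite(f"pics/{n}0.png",im[:,:,::-1]); c=env.calibration(n); print(n,{k:np.round(v,3).tolist() for k,v in c.items()})
print(env.finger_overhang); s=env.observe(); print(s["time_s"],s["ft_force"],s["tool_rot"]); print(env.calibration("wrist"))
E
```

```text
top {'fx': 471.223, 'fy': 471.223, 'cx': 256.416, 'cy': 185.907, 'k1': 0.045, 'position': [0.521, 0.111, 1.076], 'rotation': [[-0.026, -0.994, 0.108], [-1.0, 0.026, -0.002], [-0.001, -0.108, -0.994]]}
side {'fx': 409.815, 'fy': 409.815, 'cx': 259.618, 'cy': 197.905, 'k1': 0.031, 'position': [0.561, 0.894, 0.586], 'rotation': [[-0.996, -0.062, 0.067], [-0.09, 0.53, -0.843], [0.017, -0.846, -0.533]]}
0.017
0.1 [-0.19161129  1.15638016  0.37994899] [[-9.11134082e-01  4.12109303e-01 -7.79116098e-04]
 [ 4.12109947e-01  9.11133514e-01 -1.05393500e-03]
 [ 2.75542372e-04 -1.28135759e-03 -9.99999141e-01]]
{'fx': 311.1460728718425, 'fy': 311.1460728718425, 'cx': 254.52200254258273, 'cy': 187.21567159190417, 'k1': -0.020006076291048308, 'hand_eye': array([[ 4.56172402e-04, -9.65566775e-01, -2.60154944e-01,
         6.58962117e-02],
       [ 9.99999849e-01,  5.20221866e-04, -1.77342839e-04,
         5.33681670e-04],
       [ 3.06574643e-04, -2.60154823e-01,  9.65566867e-01,
        -1.24977087e-01],
       [ 0.00000000e+00,  0.00000000e+00,  0.00000000e+00,
         1.00000000e+00]])}
```

View pics/top0.png

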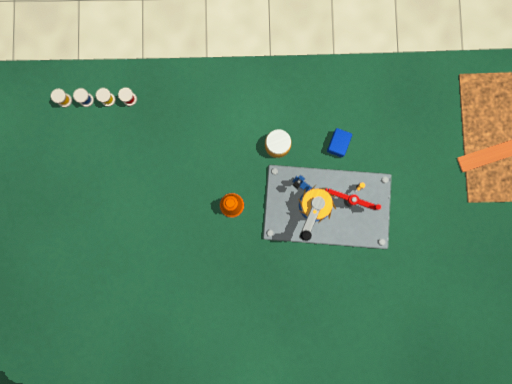

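View pics/side0.png

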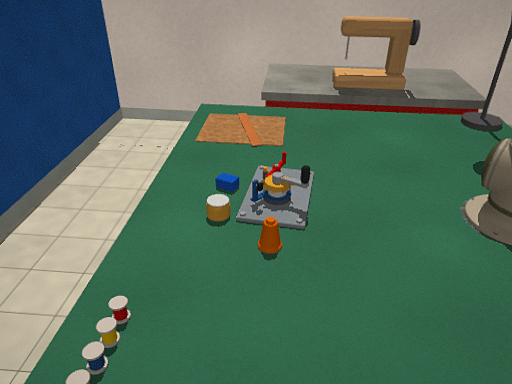

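The top view shows the winder with its axis at about (317,203), the knob at (306,236), the pawl pivot at (353,200), the post at (378,208) and the stop at (300,183). The tin is at (278,143), the box at (340,142) and the cone at (232,205). The winder's +x points up in the image and +y points left.

```bash
cat > h.py <<'E'
from rig import env
import cv2,numpy as np
def ray(n,uv,c=None):
    c=c or env.calibration(n); d=((uv[0]-c["cx"])/c["fx"],(uv[1]-c["cy"])/c["fy"]); p=np.array(d)
    for _ in range(8): p=np.array(d)/(1+c["k1"]*(p@p))
    if n=="wrist":
        s=env.observe(); H=np.eye(4); H[:3,:3]=s["tool_rot"]; H[:3,3]=s["position"]; T=H@c["hand_eye"]; R,o=T[:3,:3],T[:3,3]
    else: R,o=np.array(c["rotation"]),np.array(c["position"])
    return o,R@np.array([*p,1])
def plane(n,uv,z):
    o,d=ray(n,uv); return o+d*(z-o[2])/d[2]
def tri(uv1,uv2):
    A=[];b=[]
    for n,uv in(("top",uv1),("side",uv2)):
        o,d=ray(n,uv); d/=np.linalg.norm(d); P=np.eye(3)-np.outer(d,d); A.append(P); b.append(P@o)
    return np.linalg.lstsq(np.vstack(A),np.hstack(b),rcond=None)[0]
E
python3 - <<'E'
from h import *
im=cv2.imread("pics/top0.png"); hsv=cv2.cvtColor(im,cv2.COLOR_BGR2HSV); g=hsv[...,1]<60
g[:160]=0;g[255:]=0;g[:,:255]=0;g[:,400:]=0
cs=max(cv2.findContours(g.astype(np.uint8),0,2)[0],key=cv2.contourArea)
pts=np.array([plane("top",p[0],.012)[:2] for p in cv2.convexHull(cs)],np.float32)
r=cv2.minAreaRect(pts); print(r,cv2.boxPoints(r))
cv2.imwrite("pics/topc.png",cv2.resize(im[155:260,255:400],None,fx=5.5,fy=5.5,interpolation=cv2.INTER_CUBIC))
s=cv2.imread("pics/side0.png"); cv2.imwrite("pics/sidec.png",cv2.resize(s[140:260,200:330],None,fx=5,fy=5,interpolation=cv2.INTER_CUBIC))
def red(i): 
    h=cv2.cvtColor(i,cv2.COLOR_BGR2HSV); return ((h[...,0]<5)|(h[...,0]>174))&(h[...,1]>180)&(h[...,2]>60)
m=red(im); m[:160]=0;m[260:]=0;m[:,:300]=0;m[:,400:]=0; ys,xs=np.nonzero(m); i=xs.argsort()[-25:]; print("post px",xs[i].mean(),ys[i].mean(),xs.max())
E
```

```text
((0.5869008898735046, -0.04981549084186554), (0.2800520062446594, 0.17013536393642426), 84.08012390136719) [[ 0.4878449  -0.18032107]
 [ 0.65707296 -0.19786844]
 [ 0.68595684  0.08069009]
 [ 0.5167288   0.09823745]]
post px 376.84 206.56 380
```

View pics/topc.png

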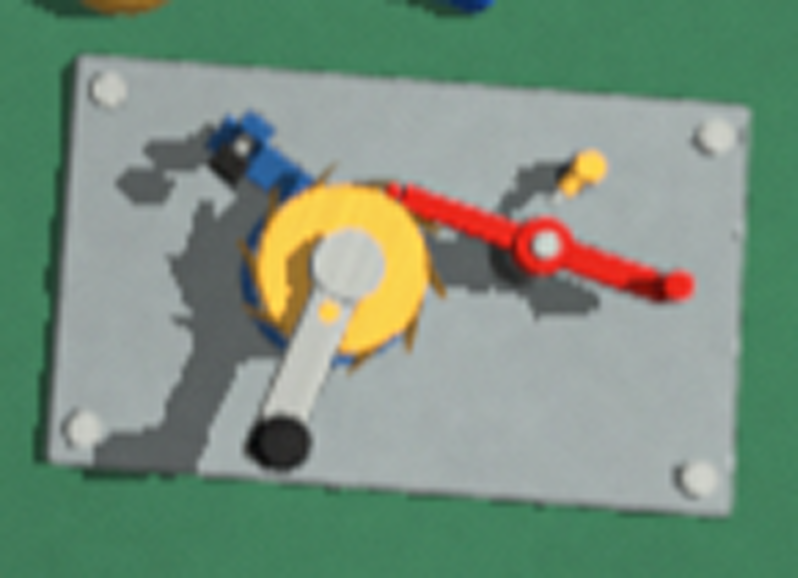

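View pics/sidec.png

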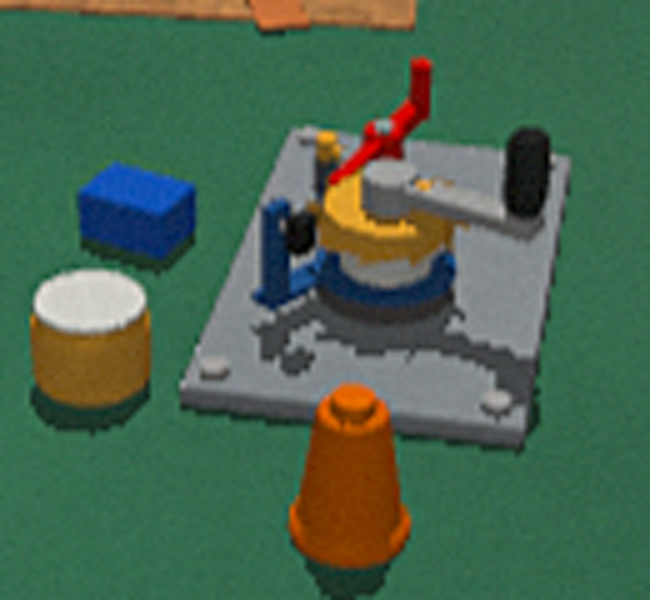

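```bash
cat >> h.py <<'E'
a=np.radians(-5.92); O=np.array([.5901,-.0200]); Rw=np.array([[np.cos(a),-np.sin(a)],[np.sin(a),np.cos(a)]])
def w2(p): return O+Rw@np.array(p)
def inw(P): return Rw.T@(np.array(P)[:2]-O)
def knob(d): return w2(.075*np.array([np.cos(.593+d),np.sin(.593+d)]))
E
python3 - <<'E'
from h import *
k=inw(plane("top",(306.1,235.2),.125)); print("knob",k,np.hypot(*k),np.arctan2(k[1],k[0])-.593)
p=inw(plane("top",(378.6,206.8),.084)); q=p-[.015,-.078]; print("post",p,np.hypot(*q),np.arctan2(q[1],q[0]))
pv=inw(plane("top",(255+546/5.5,155+244/5.5),.065)); print("pivot",pv); h=inw(plane("top",(255+349/5.5,155+263/5.5),.082)); print("hub",h)
k3=tri((306.1,234.8),(200+527/5,140+135/5)); print("knob tri",k3,inw(k3))
p3=tri((378.6,206.8),(200+421/5,140+63/5)); print("post tri",p3,inw(p3))
print("knob w",knob(2.22),"post w",w2(p), "stop",inw(plane("top",(297.7,182.3),.079)))
for d in (2.3,2.4,2.45,2.5): print(d,knob(d)-knob(2.22))
print("world -x_w",Rw@[-1,0])
E
```

```text
knob [-0.07065253  0.02464532] 0.07482761674813247 2.2129656672049856
post [ 0.00102345 -0.12731051] 0.05125300090416053 -1.8469917530773323
pivot [ 0.01453879 -0.07954395]
hub [-0.00024704 -0.00136281]
knob tri [0.52246097 0.01174645 0.12444336] [-0.07055263  0.02460087]
post tri [ 0.57756843 -0.14702108  0.08285185] [ 0.00063619 -0.12763616]
knob w [0.5219876  0.01139588] post w [ 0.57798722 -0.1467371 ] stop [0.0402746  0.04500991]
2.3 [-0.00229115 -0.00554359]
2.4 [-0.00452035 -0.01270137]
2.45 [-0.00536391 -0.01635486]
2.5 [-0.00602382 -0.02004594]
world -x_w [-0.99466688  0.10313975]
```

Request:
jog_arm --hand '[0.05,0.05,0.05,0.05,0.05]' --pt "0.02 -0.035 0" --pt "0.03 -0.05 0" --pt "0.03 -0.05 0" --pt "0.03 -0.05 0" --pt "0.03 -0.05 0" --yaw '[0,0,0,0,0]'

```text
time_s: 0.72
position: [0.3672, 0.2644, 0.2482]
tool_rot: [[-0.911, 0.412, -0.0], [0.412, 0.911, -0.0], [0.0, -0.0, -1.0]]
ft_force: [0.9, 0.2, 0.6]
grip_width: 0.05
gripper_force: 0.0
```

Request:
jog_arm --hand '[0.05,0.05,0.05,0.05,0.05]' --pt "0.03 -0.05 0" --pt "0.03 -0.05 0" --pt "0.03 -0.05 0" --pt "0.03 -0.05 0" --pt "0.02 -0.03 0" --yaw '[0,0,0,0,0]'

```text
time_s: 1.35
position: [0.5075, 0.0337, 0.2479]
tool_rot: [[-0.91, 0.414, -0.001], [0.414, 0.91, -0.0], [0.001, -0.0, -1.0]]
ft_force: [-0.2, 0.7, 0.4]
grip_width: 0.0498
gripper_force: 0.0
```

Request:
jog_arm --hand '[0.05,0.05,0.05,0.05,0.05]' --pt "0.015 -0.025 -0.02" --pt "0 0 -0.03" --pt "0 0 -0.03" --pt "0 0 0" --pt "0 0 0" --yaw '[0,0,0,0,0]'

```text
time_s: 1.98
position: [0.5221, 0.0111, 0.1694]
tool_rot: [[-0.911, 0.412, 0.001], [0.412, 0.911, -0.0], [-0.001, 0.0, -1.0]]
ft_force: [-0.1, 0.5, 0.1]
grip_width: 0.0499
gripper_force: 0.0
```

Request:
jog_arm --hand '[0.05,0.05,0.05,0.05,0.05]' --pt "0 0 -0.02" --pt "0 0 -0.02" --pt "0 0 -0.015" --pt "0 0 -0.007" --pt "0 0 0" --yaw '[0,0,0,0,0]'

```text
time_s: 2.6
position: [0.522, 0.0111, 0.1069]
tool_rot: [[-0.911, 0.412, 0.001], [0.412, 0.911, -0.0], [-0.001, 0.0, -1.0]]
ft_force: [1.0, -0.3, -0.3]
grip_width: 0.0499
gripper_force: 0.0
```

Request:
jog_arm --hand '[0.03,0.018,0.015,0.015,0.015]' --pt "0 0 0" --pt "0 0 0" --pt "0 0 0" --pt "0 0 0" --pt "0 0 0" --yaw '[0,0,0,0,0]' --grip_force 50

```text
time_s: 3.22
position: [0.5221, 0.0113, 0.1072]
tool_rot: [[-0.911, 0.412, 0.002], [0.412, 0.911, 0.0], [-0.002, 0.001, -1.0]]
ft_force: [-0.6, 2.8, 6.5]
grip_width: 0.0208
gripper_force: 48.8
```

Request:
jog_arm --hand '[0.015,0.015,0.015,0.015,0.015]' --pt "-0.0015 -0.0034 0" --pt "-0.0013 -0.0035 0" --pt "-0.0011 -0.0036 0" --pt "-0.001 -0.0036 0" --pt "-0.0007 -0.0037 0" --yaw '[0,0,0,0,0]'

```text
time_s: 3.85
position: [0.5167, -0.0049, 0.1072]
tool_rot: [[-0.911, 0.412, 0.002], [0.412, 0.911, 0.003], [-0.001, 0.004, -1.0]]
ft_force: [1.6, 12.3, 7.1]
grip_width: 0.0208
gripper_force: 49.2
```

Request:
jog_arm --hand '[0.015,0.015,0.015,0.015,0.015]' --pt "0 0 0" --pt "0 0 0" --pt "0 0 0" --pt "0 0 0" --pt "0 0 0" --yaw '[0,0,0,0,0]'

```text
time_s: 4.47
position: [0.5166, -0.0052, 0.1072]
tool_rot: [[-0.911, 0.412, 0.002], [0.412, 0.911, 0.002], [-0.001, 0.003, -1.0]]
ft_force: [1.1, 11.0, 5.7]
grip_width: 0.0205
gripper_force: 49.2
```

```bash
python3 - <<'E'
from h import *
s=env.observe(); p=inw(s["position"]); print(np.hypot(*p),np.arctan2(p[1],p[0])-.593,s["ft_force"])
E
```

```text
0.07500621577539032 2.45378147788234 [ 1.13054005 10.98223887  5.70467613]
```

Request:
jog_arm --hand '[0.025,0.04,0.05,0.05,0.05]' --pt "0 0 0" --pt "0 0 0" --pt "0 0 0.01" --pt "0 0 0.025" --pt "0 0 0.025" --yaw '[0,0,0,0,0]'

```text
time_s: 5.1
position: [0.516, -0.0069, 0.1676]
tool_rot: [[-0.911, 0.412, 0.0], [0.412, 0.911, -0.0], [-0.0, -0.0, -1.0]]
ft_force: [0.6, 0.4, 0.4]
grip_width: 0.0496
gripper_force: 0.0
```

```bash
python3 - <<'E'
from h import *
im=env.get_image("top"); cv2.imwrite("pics/top1.png",cv2.resize(im[155:260,255:400,::-1],None,fx=5.5,fy=5.5))
pg=tri((362.3,184.5),(265.4,167)); print("peg",pg,inw(pg))
s=env.observe(); T=w2((.001+.030,-.129)); print(T,T-s["position"][:2],s["position"])
E
```

```text
peg [ 0.62854168 -0.12357584  0.04658882] [ 0.04891945 -0.0990586 ]
[ 0.60762965 -0.15150936] [ 0.09034304 -0.14438721] [ 0.51728661 -0.00712215  0.17075911]
```

Request:
jog_arm --hand '[0.02,0.0,0.0,0.0,0.0]' --pt "0.022 -0.035 0" --pt "0.022 -0.035 0" --pt "0.022 -0.035 0" --pt "0.0245 -0.0395 0" --pt "0 0 0" --yaw '[0.08,0.08,0.08,0.08,0]'

```text
time_s: 5.78
position: [0.6073, -0.154, 0.1658]
tool_rot: [[-0.994, 0.107, 0.0], [0.107, 0.994, -0.001], [-0.0, -0.001, -1.0]]
ft_force: [-0.6, -0.1, -0.1]
grip_width: 0.0001
gripper_force: 0.0
```

Request:
jog_arm --hand '[0,0,0,0,0]' --pt "0 0 0" --pt "0 0 -0.02" --pt "0 0 -0.02" --pt "0 0 0" --pt "0 0 0" --yaw '[0,0,0,0,0]'

```text
time_s: 6.4
position: [0.6068, -0.1508, 0.1274]
tool_rot: [[-0.995, 0.104, 0.001], [0.104, 0.995, -0.0], [-0.001, -0.0, -1.0]]
ft_force: [-0.1, 0.4, -0.1]
grip_width: -0.0
gripper_force: 0.0
```

```bash
python3 - <<'E'
from h import *
s=env.observe();print(inw(s["position"]),s["position"],s["ft_force"])
im=env.get_image("side"); cv2.imwrite("pics/side1.png",cv2.resize(im[110:230,210:340,::-1],None,fx=5,fy=5))
E
```

```text
[ 0.0300542 -0.1283609] [ 0.60675481 -0.15077611  0.12742149] [-0.07816513  0.44562782 -0.11471417]
```

View pics/side1.png

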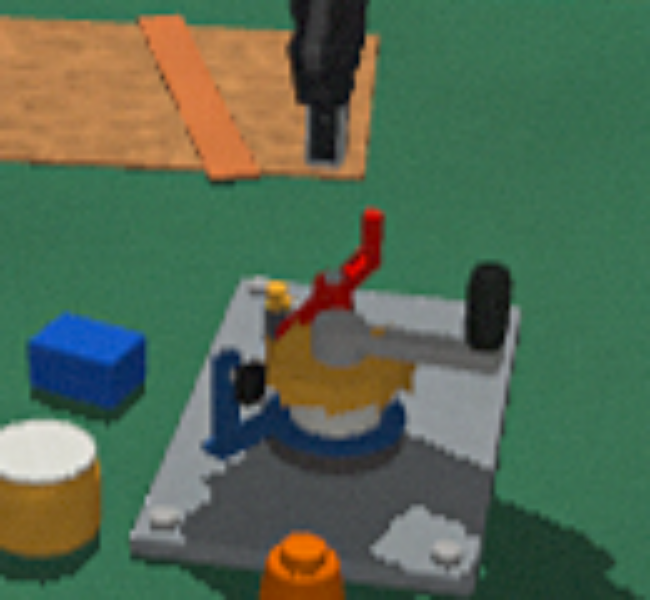

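The crank knob at (488,305) stayed where it was wound to. The closed fingers at (327,160) are on the +x side of the post at (372,215). Descend, then push.

Request:
jog_arm --hand '[0,0,0,0,0]' --pt "0 0 -0.015" --pt "0 0 -0.015" --pt "0 0 -0.008" --pt "0 0 0" --pt "0 0 0" --yaw '[0,0,0,0,0]'

```text
time_s: 7.08
position: [0.6068, -0.1513, 0.0886]
tool_rot: [[-0.995, 0.105, 0.001], [0.105, 0.995, -0.0], [-0.001, -0.0, -1.0]]
ft_force: [-0.5, -0.5, 0.6]
grip_width: -0.0002
gripper_force: 0.0
```

Request:
jog_arm --hand '[0,0,0,0,0]' --pt "-0.002 0 0" --pt "-0.002 0 0" --pt "-0.002 0.001 0" --pt "-0.002 0 0" --pt "-0.002 0 0" --yaw '[0,0,0,0,0]'

```text
time_s: 7.7
position: [0.5964, -0.1502, 0.0884]
tool_rot: [[-0.995, 0.105, 0.0], [0.105, 0.995, -0.0], [-0.0, -0.0, -1.0]]
ft_force: [-0.3, -0.4, -0.4]
grip_width: -0.0
gripper_force: 0.0
```

Request:
jog_arm --hand '[0,0,0,0,0]' --pt "-0.001 0 0" --pt "-0.001 0 0" --pt "-0.001 0 0" --pt "-0.001 0 0" --pt "-0.001 0 0" --yaw '[0,0,0,0,0]'

```text
time_s: 8.32
position: [0.5916, -0.1501, 0.0884]
tool_rot: [[-0.995, 0.104, 0.0], [0.104, 0.995, 0.0], [-0.0, 0.0, -1.0]]
ft_force: [2.5, 1.2, 0.8]
grip_width: 0.0003
gripper_force: 1.2
```

Request:
jog_arm --hand '[0,0,0,0,0]' --pt "-0.001 0 0" --pt "-0.001 0 0" --pt "-0.001 0 0" --pt "-0.001 0 0" --pt "-0.001 0 0" --yaw '[0,0,0,0,0]'

```text
time_s: 8.95
position: [0.5862, -0.1503, 0.0882]
tool_rot: [[-0.995, 0.105, -0.001], [0.105, 0.995, -0.0], [0.001, -0.0, -1.0]]
ft_force: [0.1, -0.0, 0.1]
grip_width: 0.0
gripper_force: 0.0
```

```bash
python3 - <<'E'
from h import *
im=env.get_image("side"); cv2.imwrite("pics/side2.png",cv2.resize(im[110:230,210:340,::-1],None,fx=5,fy=5))
E
```

```text
(no output)
```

View pics/side2.png

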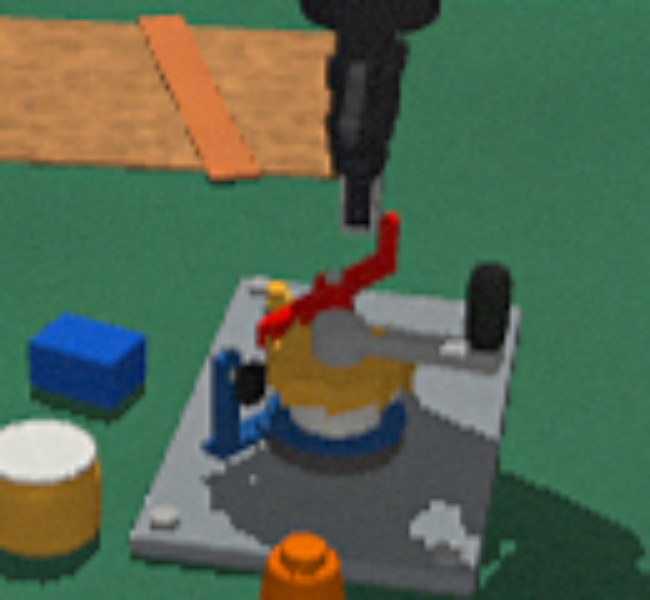

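The pawl has snapped over: its post is at (390,220), clear of the fingers, and its nose at (262,330) is off the wheel. Now back to the knob.

Request:
jog_arm --hand '[0,0,0,0,0]' --pt "0.01 0 0" --pt "0 0 0.02" --pt "0 0 0.03" --pt "0 0 0.03" --pt "0 0 0" --yaw '[0,0,0,0,0]'

```text
time_s: 9.62
position: [0.5978, -0.1505, 0.1705]
tool_rot: [[-0.995, 0.104, 0.004], [0.104, 0.995, -0.002], [-0.004, -0.002, -1.0]]
ft_force: [-0.0, -0.2, 0.0]
grip_width: 0.0001
gripper_force: 0.0
```

Request:
jog_arm --hand '[0.05,0.05,0.05,0.05,0.05]' --pt "-0.016 0.029 0" --pt "-0.016 0.029 0" --pt "-0.016 0.029 0" --pt "-0.016 0.029 0" --pt "-0.0156 0.029 0" --yaw '[-0.15,-0.15,-0.15,-0.15,-0.15]'

```text
time_s: 10.25
position: [0.5163, -0.0042, 0.1673]
tool_rot: [[-0.653, 0.758, -0.002], [0.758, 0.653, 0.0], [0.001, -0.001, -1.0]]
ft_force: [0.8, -0.1, -1.0]
grip_width: 0.0501
gripper_force: 0.0
```

Request:
jog_arm --hand '[0.05,0.05,0.05,0.05,0.05]' --pt "0 0 0" --pt "0 0 0" --pt "0 0 0" --pt "0 0 0" --pt "0 0 0" --yaw '[-0.15,0,0,0,0]'

```text
time_s: 10.88
position: [0.517, -0.0054, 0.1682]
tool_rot: [[-0.537, 0.844, -0.0], [0.844, 0.537, 0.0], [0.0, -0.0, -1.0]]
ft_force: [0.0, -0.4, 0.2]
grip_width: 0.0501
gripper_force: 0.0
```

Request:
jog_arm --hand '[0.05,0.05,0.05,0.05,0.05]' --pt "0 0 -0.02" --pt "0 0 -0.02" --pt "0 0 -0.015" --pt "0 0 -0.007" --pt "0 0 0" --yaw '[0,0,0,0,0]'

```text
time_s: 11.5
position: [0.517, -0.0053, 0.1062]
tool_rot: [[-0.536, 0.844, -0.0], [0.844, 0.536, 0.0], [0.0, -0.0, -1.0]]
ft_force: [-0.6, 0.0, -0.1]
grip_width: 0.0498
gripper_force: 0.0
```

Request:
jog_arm --hand '[0.03,0.018,0.015,0.015,0.015]' --pt "0 0 0" --pt "0 0 0" --pt "0 0 0" --pt "0 0 0" --pt "0 0 0" --yaw '[0,0,0,0,0]'

```text
time_s: 12.12
position: [0.5173, -0.0052, 0.107]
tool_rot: [[-0.536, 0.844, 0.001], [0.844, 0.536, -0.0], [-0.001, 0.001, -1.0]]
ft_force: [-0.6, 0.8, 5.3]
grip_width: 0.0207
gripper_force: 48.8
```

```bash
python3 - <<'E'
from h import *
p=env.observe()["position"]; w=inw(p); d0=np.arctan2(w[1],w[0])-.593; print(w,np.hypot(*w),d0)
prev=knob(2.45)
for d in np.arange(2.4,.2,-.05):
    k=knob(d); print("%.2f [%.4f, %.4f, 0]"%(d,*(k-prev)),np.round(k,4)); prev=k
E
```

```text
[-0.07393254  0.00719844] 0.07428215045980473 2.45153364897505
2.40 [0.0008, 0.0037, 0] [ 0.5175 -0.0013]
2.35 [0.0010, 0.0036, 0] [0.5185 0.0023]
2.30 [0.0012, 0.0036, 0] [0.5197 0.0059]
2.25 [0.0014, 0.0035, 0] [0.5211 0.0093]
2.20 [0.0016, 0.0034, 0] [0.5226 0.0128]
2.15 [0.0017, 0.0033, 0] [0.5244 0.0161]
2.10 [0.0019, 0.0032, 0] [0.5262 0.0193]
2.05 [0.0020, 0.0031, 0] [0.5283 0.0225]
2.00 [0.0022, 0.0030, 0] [0.5305 0.0255]
1.95 [0.0023, 0.0029, 0] [0.5328 0.0284]
1.90 [0.0025, 0.0028, 0] [0.5353 0.0312]
1.85 [0.0026, 0.0027, 0] [0.538  0.0339]
1.80 [0.0028, 0.0025, 0] [0.5407 0.0364]
1.75 [0.0029, 0.0024, 0] [0.5436 0.0388]
1.70 [0.0030, 0.0023, 0] [0.5466 0.0411]
1.65 [0.0031, 0.0021, 0] [0.5497 0.0432]
1.60 [0.0032, 0.0019, 0] [0.5529 0.0451]
1.55 [0.0033, 0.0018, 0] [0.5562 0.0469]
1.50 [0.0034, 0.0016, 0] [0.5596 0.0485]
1.45 [0.0035, 0.0014, 0] [0.5631 0.05  ]
1.40 [0.0035, 0.0013, 0] [0.5666 0.0512]
1.35 [0.0036, 0.0011, 0] [0.5702 0.0523]
1.30 [0.0036, 0.0009, 0] [0.5738 0.0532]
1.25 [0.0037, 0.0007, 0] [0.5775 0.0539]
1.20 [0.0037, 0.0005, 0] [0.5812 0.0545]
1.15 [0.0037, 0.0004, 0] [0.5849 0.0548]
1.10 [0.0037, 0.0002, 0] [0.5887 0.055 ]
1.05 [0.0037, -0.0000, 0] [0.5924 0.055 ]
1.00 [0.0037, -0.0002, 0] [0.5962 0.0548]
0.95 [0.0037, -0.0004, 0] [0.5999 0.0544]
0.90 [0.0037, -0.0006, 0] [0.6036 0.0538]
0.85 [0.0037, -0.0008, 0] [0.6073 0.053 ]
0.80 [0.0036, -0.0009, 0] [0.6109 0.0521]
0.75 [0.0036, -0.0011, 0] [0.6145 0.0509]
0.70 [0.0035, -0.0013, 0] [0.618  0.0496]
0.65 [0.0034, -0.0015, 0] [0.6214 0.0481]
0.60 [0.0034, -0.0017, 0] [0.6248 0.0465]
0.55 [0.0033, -0.0018, 0] [0.6281 0.0447]
0.50 [0.0032, -0.0020, 0] [0.6313 0.0427]
0.45 [0.0031, -0.0021, 0] [0.6344 0.0406]
0.40 [0.0030, -0.0023, 0] [0.6373 0.0383]
0.35 [0.0029, -0.0024, 0] [0.6402 0.0358]
0.30 [0.0027, -0.0026, 0] [0.6429 0.0333]
0.25 [0.0026, -0.0027, 0] [0.6455 0.0306]
```

Request:
jog_arm --hand '[0.015,0.015,0.015,0.015,0.015]' --pt "0.0006 0.0037 0" --pt "0.001 0.0036 0" --pt "0.0012 0.0036 0" --pt "0.0014 0.0035 0" --pt "0.0016 0.0034 0" --yaw '[0,0,0,0,0]'

```text
time_s: 12.75
position: [0.523, 0.0115, 0.107]
tool_rot: [[-0.536, 0.844, 0.001], [0.844, 0.536, -0.002], [-0.002, -0.001, -1.0]]
ft_force: [-2.6, -6.7, 6.3]
grip_width: 0.0208
gripper_force: 48.9
```

Request:
jog_arm --hand '[0.015,0.015,0.015,0.015,0.015]' --pt "0.0017 0.0033 0" --pt "0.0019 0.0032 0" --pt "0.002 0.0031 0" --pt "0.0022 0.003 0" --pt "0.0023 0.0029 0" --yaw '[0,0,0,0,0]'

```text
time_s: 13.38
position: [0.5329, 0.0271, 0.107]
tool_rot: [[-0.536, 0.844, 0.0], [0.844, 0.536, -0.002], [-0.002, -0.001, -1.0]]
ft_force: [-3.5, -6.8, 6.3]
grip_width: 0.021
gripper_force: 48.9
```

Request:
jog_arm --hand '[0.015,0.015,0.015,0.015,0.015]' --pt "0.0025 0.0028 0" --pt "0.0026 0.0027 0" --pt "0.0028 0.0025 0" --pt "0.0029 0.0024 0" --pt "0.003 0.0023 0" --yaw '[0,0,0,0,0]'

```text
time_s: 14.0
position: [0.5464, 0.0398, 0.107]
tool_rot: [[-0.536, 0.844, -0.001], [0.844, 0.536, -0.002], [-0.002, -0.002, -1.0]]
ft_force: [-4.2, -6.9, 8.1]
grip_width: 0.0207
gripper_force: 48.9
```

Request:
jog_arm --hand '[0.015,0.015,0.015,0.015,0.015]' --pt "0.0031 0.0021 0" --pt "0.0032 0.0019 0" --pt "0.0033 0.0018 0" --pt "0.0034 0.0016 0" --pt "0.0035 0.0014 0" --yaw '[0,0,0,0,0]'

```text
time_s: 14.62
position: [0.5626, 0.0488, 0.107]
tool_rot: [[-0.536, 0.844, -0.001], [0.844, 0.536, -0.002], [-0.001, -0.002, -1.0]]
ft_force: [-6.6, -5.3, 8.8]
grip_width: 0.0207
gripper_force: 48.9
```

Forces match the expected 6–8 N. Continuing to about 0.95.

Request:
jog_arm --hand '[0.015,0.015,0.015,0.015,0.015]' --pt "0.0035 0.0013 0" --pt "0.0036 0.0011 0" --pt "0.0036 0.0009 0" --pt "0.0037 0.0007 0" --pt "0.0037 0.0005 0" --yaw '[0,0,0,0,0]'

```text
time_s: 15.25
position: [0.5804, 0.0535, 0.107]
tool_rot: [[-0.536, 0.844, -0.002], [0.844, 0.536, -0.001], [0.0, -0.003, -1.0]]
ft_force: [-7.4, -4.3, 9.0]
grip_width: 0.021
gripper_force: 49.0
```

Request:
jog_arm --hand '[0.015,0.015,0.015,0.015,0.015]' --pt "0.0037 0.0004 0" --pt "0.0037 0.0002 0" --pt "0.0037 0 0" --pt "0.0037 -0.0002 0" --pt "0.0037 -0.0004 0" --yaw '[0,0,0,0,0]'

```text
time_s: 15.88
position: [0.5987, 0.0538, 0.107]
tool_rot: [[-0.536, 0.844, -0.003], [0.844, 0.536, -0.001], [0.001, -0.003, -1.0]]
ft_force: [-7.7, -1.9, 9.4]
grip_width: 0.0207
gripper_force: 49.1
```

```bash
cat > q.py <<'E'
from h import *
s=env.observe(); w=inw(s["position"]); t=np.arctan2(w[1],w[0]); f=Rw.T@s["ft_force"][:2]
print("drum %.3f r %.4f  tang N (resist cw) %.2f radial %.2f z %.1f"%(t-.593,np.hypot(*w),f@[-np.sin(t),np.cos(t)],f@[np.cos(t),np.sin(t)],s["ft_force"][2]))
E
python3 q.py
```

```text
drum 0.966 r 0.0743  tang N (resist cw) 7.43 radial -2.78 z 9.4
```

Request:
jog_arm --hand '[0.015,0.015,0.015,0.015,0.015]' --pt "0.0015 -0.0002 0" --pt "0.0015 -0.0002 0" --pt "0.0015 -0.0003 0" --pt "0.0015 -0.0003 0" --pt "0.0015 -0.0003 0" --yaw '[0,0,0,0,0]'

```text
time_s: 16.5
position: [0.606, 0.0526, 0.1069]
tool_rot: [[-0.536, 0.844, -0.003], [0.844, 0.536, -0.001], [0.001, -0.003, -1.0]]
ft_force: [-8.3, -0.3, 9.6]
grip_width: 0.0211
gripper_force: 49.1
```

```bash
python3 q.py
```

```text
drum 0.865 r 0.0744  tang N (resist cw) 8.04 radial -2.07 z 9.6
```

Request:
jog_arm --hand '[0.015,0.015,0.015,0.015,0.015]' --pt "0.001 -0.0003 0" --pt "0.001 -0.0003 0" --pt "0.001 -0.0003 0" --pt "0.001 -0.0003 0" --pt "0.001 -0.0003 0" --yaw '[0,0,0,0,0]'

```text
time_s: 17.12
position: [0.611, 0.0514, 0.1069]
tool_rot: [[-0.537, 0.844, -0.003], [0.844, 0.537, -0.0], [0.001, -0.002, -1.0]]
ft_force: [-9.1, 0.5, 9.3]
grip_width: 0.0209
gripper_force: 49.1
```

```bash
python3 q.py
```

```text
drum 0.796 r 0.0744  tang N (resist cw) 8.87 radial -2.13 z 9.3
```

Request:
jog_arm --hand '[0.015,0.015,0.015,0.015,0.015]' --pt "0.0009 -0.0003 0" --pt "0.0009 -0.0003 0" --pt "0.0009 -0.0003 0" --pt "0.0009 -0.0003 0" --pt "0.0009 -0.0004 0" --yaw '[0,0,0,0,0]'

```text
time_s: 17.75
position: [0.6155, 0.05, 0.107]
tool_rot: [[-0.537, 0.844, -0.003], [0.844, 0.537, 0.0], [0.002, -0.002, -1.0]]
ft_force: [-8.6, 0.6, 9.2]
grip_width: 0.0206
gripper_force: 49.1
```

```bash
python3 q.py
```

```text
drum 0.733 r 0.0744  tang N (resist cw) 8.30 radial -2.35 z 9.2
```

No contact yet.

Request:
jog_arm --hand '[0.015,0.015,0.015,0.015,0.015]' --pt "0.0009 -0.0004 0" --pt "0.0009 -0.0004 0" --pt "0.0009 -0.0004 0" --pt "0.0009 -0.0004 0" --pt "0.0009 -0.0004 0" --yaw '[0,0,0,0,0]'

```text
time_s: 18.38
position: [0.62, 0.0482, 0.107]
tool_rot: [[-0.537, 0.844, -0.003], [0.844, 0.537, 0.001], [0.002, -0.002, -1.0]]
ft_force: [-9.3, 1.2, 10.1]
grip_width: 0.0208
gripper_force: 49.1
```

```bash
python3 q.py
```

```text
drum 0.667 r 0.0745  tang N (resist cw) 8.96 radial -2.66 z 10.1
```

Request:
jog_arm --hand '[0.015,0.015,0.015,0.015,0.015]' --pt "0.0007 -0.0004 0" --pt "0.0007 -0.0004 0" --pt "0.0007 -0.0003 0" --pt "0.0007 -0.0003 0" --pt "0.0007 -0.0004 0" --yaw '[0,0,0,0,0]'

```text
time_s: 19.0
position: [0.6235, 0.0466, 0.107]
tool_rot: [[-0.537, 0.844, -0.003], [0.844, 0.537, 0.001], [0.002, -0.002, -1.0]]
ft_force: [-7.2, 2.7, 9.3]
grip_width: 0.0209
gripper_force: 49.1
```

```bash
python3 q.py
```

```text
drum 0.616 r 0.0745  tang N (resist cw) 7.69 radial -0.81 z 9.3
```

Request:
jog_arm --hand '[0.015,0.015,0.015,0.015,0.015]' --pt "0.0007 -0.0004 0" --pt "0.0007 -0.0004 0" --pt "0.0007 -0.0004 0" --pt "0.0007 -0.0004 0" --pt "0.0007 -0.0004 0" --yaw '[0,0,0,0,0]'

```text
time_s: 19.62
position: [0.6271, 0.0447, 0.107]
tool_rot: [[-0.537, 0.844, -0.002], [0.844, 0.537, 0.001], [0.002, -0.001, -1.0]]
ft_force: [-7.1, 3.5, 8.7]
grip_width: 0.0209
gripper_force: 49.1
```

```bash
python3 q.py
```

```text
drum 0.561 r 0.0745  tang N (resist cw) 7.91 radial -0.49 z 8.7
```

Request:
jog_arm --hand '[0.015,0.015,0.015,0.015,0.015]' --pt "0.0006 -0.0004 0" --pt "0.0006 -0.0004 0" --pt "0.0006 -0.0004 0" --pt "0.0006 -0.0004 0" --pt "0.0006 -0.0004 0" --yaw '[0,0,0,0,0]'

```text
time_s: 20.25
position: [0.6296, 0.0432, 0.1069]
tool_rot: [[-0.537, 0.844, -0.004], [0.844, 0.537, 0.002], [0.004, -0.002, -1.0]]
ft_force: [-10.3, 4.9, 10.4]
grip_width: 0.021
gripper_force: 49.2
```

```bash
python3 q.py
```

```text
drum 0.522 r 0.0746  tang N (resist cw) 11.31 radial -1.28 z 10.4
```

Request:
jog_arm --hand '[0.015,0.015,0.015,0.015,0.015]' --pt "0.0006 -0.0004 0" --pt "0.0005 -0.0004 0" --pt "0 0 0" --pt "0 0 0" --pt "0 0 0" --yaw '[0,0,0,0,0]'

```text
time_s: 20.88
position: [0.6305, 0.0427, 0.107]
tool_rot: [[-0.537, 0.844, -0.004], [0.844, 0.537, 0.002], [0.004, -0.002, -1.0]]
ft_force: [-10.3, 5.6, 10.4]
grip_width: 0.0208
gripper_force: 49.3
```

```bash
python3 q.py
```

```text
drum 0.508 r 0.0746  tang N (resist cw) 11.70 radial -0.91 z 10.4
```

Request:
jog_arm --hand '[0.025,0.04,0.05,0.05,0.05]' --pt "0 0 0" --pt "0 0 0" --pt "0 0 0.01" --pt "0 0 0.025" --pt "0 0 0.03" --yaw '[0,0,0,0,0]'

```text
time_s: 21.5
position: [0.6324, 0.0409, 0.1723]
tool_rot: [[-0.536, 0.844, -0.0], [0.844, 0.536, -0.0], [0.0, -0.0, -1.0]]
ft_force: [-0.4, 0.4, -0.5]
grip_width: 0.0502
gripper_force: 0.0
```

Request:
jog_arm --hand '[0.05,0.05,0.05,0.05,0.05]' --pt "0 0 0.03" --pt "-0.05 0 0.03" --pt "-0.05 0 0" --pt "-0.05 0 0" --pt "-0.05 0 0" --yaw '[0,0,0,0,0]'

```text
time_s: 22.12
position: [0.4309, 0.041, 0.232]
tool_rot: [[-0.536, 0.844, 0.001], [0.844, 0.536, -0.0], [-0.001, 0.001, -1.0]]
ft_force: [0.4, -1.0, -0.2]
grip_width: 0.0499
gripper_force: 0.0
```

Request:
jog_arm --hand '[0.05,0.05,0.05,0.05,0.05]' --pt "-0.05 0 0" --pt "-0.02 0 0" --pt "0 0 0" --pt "0 0 0" --pt "0 0 0" --yaw '[0,0,0,0,0]'

```text
time_s: 22.75
position: [0.3632, 0.041, 0.2313]
tool_rot: [[-0.536, 0.844, -0.0], [0.844, 0.536, 0.0], [0.0, 0.0, -1.0]]
ft_force: [0.0, 0.6, 0.1]
grip_width: 0.0503
gripper_force: 0.0
```

```bash
python3 - <<'E'
from h import *
im=env.get_image("top"); cv2.imwrite("pics/top3.png",cv2.resize(im[125:260,210:400,::-1],None,fx=4.2,fy=4.2,interpolation=cv2.INTER_CUBIC))
E
```

```text
(no output)
```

View pics/top3.png

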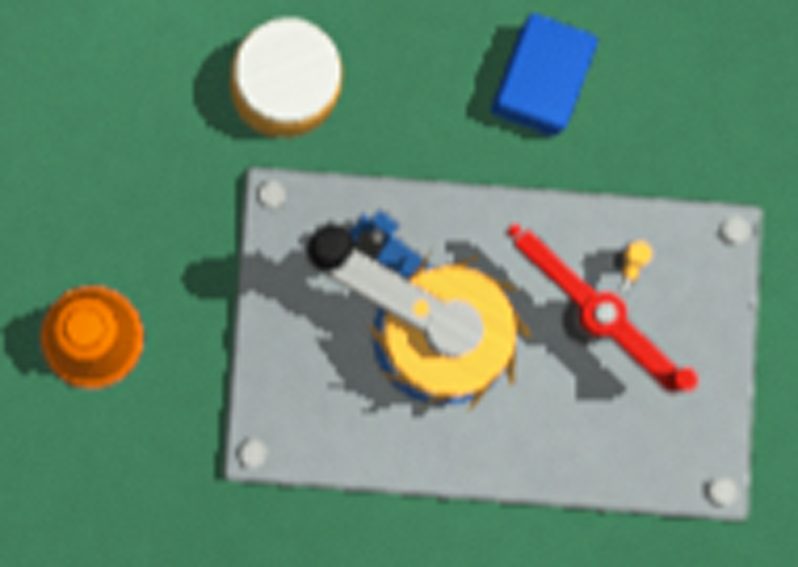

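The pawl is off, with its nose at (515,230) clear of the wheel. The crank arm lies against the pad at about (375,240), and the tin, box and cone are where they were. A quick check of the knob's angle follows.

```bash
python3 - <<'E'
from h import *
k=inw(plane("top",(210+331/4.2,125+246/4.2),.125)); print(k,np.hypot(*k),np.arctan2(k[1],k[0])-.593)
E
```

```text
[0.03062532 0.06642848] 0.07314815792198347 0.5458103707743884
```

```bash
python3 - <<'E'
from h import *
im=env.get_image("top")[:,:,::-1]
for i,(x,y) in((cv2.imread("pics/top0.png"),(306,235)),(im,(289,184))):
    g=i.max(2)[y-9:y+10,x-9:x+10]; m=(g<48).astype(np.uint8)
    n,l,s,c=cv2.connectedComponentsWithStats(m); j=l[9,9]; b=c[j]+[x-9,y-9]
    k=inw(plane("top",b,.11)); print(s[j],b,k,np.hypot(*k),np.arctan2(k[1],k[0])-.593)
E
```

```text
[ 3  5 11  9 71] [305.09859155 235.22535211] [-0.07067573  0.02511944] 0.07500696878895959 2.207099197000957
[ 3  4 16 10 92] [289.01086957 183.45652174] [0.03267993 0.06513629] 0.07287464127333013 0.5127767258595912
```

```bash
python3 -c "
from rig import env
print(env.close_job())"
```

```text
the job is handed in; nothing more can be done
None
```

The job is handed in after about 23 s of robot time: the crank was wound off the tooth, the pawl snapped over and stayed off, the crank was eased back onto the stop pad (pressed in about 0.03–0.04 rad, judged from force) and let go, and nothing else was touched.

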